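# Stack the robot-kit channels on their sloping piles

## Task

Put the loose silver channel on top of the silver pile, and after it the loose blue one on the blue pile, each flat on the sloping pile, web up, squarely in line with those below and its lower end at the clear stop, give or take a centimetre. The piles are of unknown height: hold the channel at the pile's slope, feel gently for the top, let it rest there a moment while you still hold it, and only then let go, without dropping or ramming it. Leave the wheels, screwdriver and screw tray where they are.

Things in the scene. Friction and masses are not known exactly. Their poses are not given: they have to be found in the camera images.
- silver_channel: Loose bare silver aluminium perforated U-channel to put away, 120 mm long (its x), 48 mm wide (y), 16 mm high (z): web on top, flanges down the long sides, whose flat flanks can be pinched across the 48 mm width. About 0.1 kg. Lies flat on the table, web up. Origin: centre of its underside.
- silver_bay: Fixed grey bay with silver rails and the silver pile in it. Footprint 200 x 130 mm, origin under its centre on the table. Its 150 x 110 mm deck slopes 30 degrees: low at the bay's -x, high at +x. A channel laid on the pile stays by friction or slides slowly to the stop.
- silver_seat (a point): Centre of the silver bay's sloping deck, 90 mm above the table; x up the slope, y across, z the deck's normal. A silver pile of channels of the same size, long side along x, is centred here. Its top is 20 to 56 mm from the deck along z: how far is drawn anew and not given; it is softly sprung, 1 mm per 2.5 N, at most 6 mm. Beside it only 4 mm high rails at y = +-50 mm.
- silver_stop (a point): Foot of the clear upright stop at the low end of the silver deck, same axes as the seat, on the stop's inner face at deck level, 62 mm down the slope from the seat (a channel touching the stop has its origin 2 mm down-slope of the seat). The stop is 50 mm wide, 8 mm thick, 75 mm tall along z.
- blue_channel: Loose blue anodised perforated U-channel to put away, 120 mm long (its x), 48 mm wide (y), 16 mm high (z): web on top, flanges down the long sides, whose flat flanks can be pinched across the 48 mm width. About 0.1 kg. Lies flat on the table, web up. Origin: centre of its underside.
- blue_bay: Fixed grey bay with blue rails and the blue pile in it. Footprint 200 x 130 mm, origin under its centre on the table. Its 150 x 110 mm deck slopes 30 degrees: low at the bay's -x, high at +x. A channel laid on the pile stays by friction or slides slowly to the stop.
- blue_seat (a point): Centre of the blue bay's sloping deck, 90 mm above the table; x up the slope, y across, z the deck's normal. A blue pile of channels of the same size, long side along x, is centred here. Its top is 20 to 56 mm from the deck along z: how far is drawn anew and not given; it is softly sprung, 1 mm per 2.5 N, at most 6 mm. Beside it only 4 mm high rails at y = +-50 mm.
- blue_stop (a point): Foot of the clear upright stop at the low end of the blue deck, same axes as the seat, on the stop's inner face at deck level, 62 mm down the slope from the seat (a channel touching the stop has its origin 2 mm down-slope of the seat). The stop is 50 mm wide, 8 mm thick, 75 mm tall along z.
- wheel_left: Robot wheel lying flat, black tyre 68 mm across and 20 mm high with a silver hub to 28 mm high; origin under its centre. Bystander.
- wheel_right: Second such wheel, 68 mm across, 28 mm high at the hub; origin under its centre. Bystander.
- screwdriver: Red-handled screwdriver, 170 mm long, lying along its x. Bystander.
- screw_tray: Clear tray of screws, 70 x 160 x 25 mm; origin under its centre. Bystander.
Not all that is in view belongs to the job. What is shaped like the silver_bay but orange is not meant.

How it is judged (in metres and radians):
On the way, in this order (a step that is already met when the one before it is completed fails the run):
1. the silver channel rests flat and in line on the silver pile while still held (x of silver_channel in the frame of silver_seat between -0.005 and 0.012 m and y of silver_channel in the frame of silver_seat between -0.01 and 0.01 m and z of silver_channel in the frame of silver_seat above 0.012 m and angle between the z axis of silver_channel and the z axis of silver_seat, either way round below 0.1 rad and angle between the x axis of silver_channel and the x axis of silver_seat, either way round below 0.12 rad and contact force between silver_channel and silver_bay above 0.2 N and contact force between the fingers and silver_channel above 1 N), for 0.2 s.
2. the silver channel is let go and lies still there (x of silver_channel in the frame of silver_seat between -0.005 and 0.012 m and y of silver_channel in the frame of silver_seat between -0.01 and 0.01 m and z of silver_channel in the frame of silver_seat above 0.012 m and angle between the z axis of silver_channel and the z axis of silver_seat, either way round below 0.1 rad and angle between the x axis of silver_channel and the x axis of silver_seat, either way round below 0.12 rad and contact force between silver_channel and silver_bay above 0.2 N and contact force between the fingers and silver_channel below 0.05 N and linear speed of silver_channel below 0.02 m/s), for 0.2 s.
3. the blue channel rests flat and in line on the blue pile while still held (x of blue_channel in the frame of blue_seat between -0.005 and 0.012 m and y of blue_channel in the frame of blue_seat between -0.01 and 0.01 m and z of blue_channel in the frame of blue_seat above 0.012 m and angle between the z axis of blue_channel and the z axis of blue_seat, either way round below 0.1 rad and angle between the x axis of blue_channel and the x axis of blue_seat, either way round below 0.12 rad and contact force between blue_channel and blue_bay above 0.2 N and contact force between the fingers and blue_channel above 1 N), for 0.2 s.
At the end, for the whole second after the job is handed in: Both channels lie still and released on the pile of their own colour, web up: flat on it within 0.1 rad, lengthwise in line within 0.12 rad, within 10 mm of the pile's centre line, and with the lower end at most 14 mm from the stop (origin between -5 and +12 mm along the seat's x) (all of step 2 and x of blue_channel in the frame of blue_seat between -0.005 and 0.012 m and y of blue_channel in the frame of blue_seat between -0.01 and 0.01 m and z of blue_channel in the frame of blue_seat above 0.012 m and angle between the z axis of blue_channel and the z axis of blue_seat, either way round below 0.1 rad and angle between the x axis of blue_channel and the x axis of blue_seat, either way round below 0.12 rad and contact force between blue_channel and blue_bay above 0.2 N and contact force between the fingers and blue_channel below 0.05 N and linear speed of blue_channel below 0.02 m/s and angle between each of silver_channel, blue_channel's own z axis and vertical below 1 rad); the robot touches nothing.
It fails at once if the silver channel is dropped (falls free of the fingers faster than 0.3 m/s, a fall of about 5 mm) (contact force between the fingers and silver_channel below 0.05 N and linear speed of silver_channel above 0.3 m/s).
It fails at once if the silver channel is rammed into its bay with more than 25 N (contact force between silver_channel and silver_bay above 25 N).
It fails at once if the blue channel is dropped (falls free of the fingers faster than 0.3 m/s, a fall of about 5 mm) (contact force between the fingers and blue_channel below 0.05 N and linear speed of blue_channel above 0.3 m/s).
It fails at once if the blue channel is rammed into its bay with more than 25 N (contact force between blue_channel and blue_bay above 25 N).
It fails at once if a wheel, the screwdriver or the screw tray is pushed more than 25 mm (distance of any of wheel_left, wheel_right, screwdriver, screw_tray from where it was at the start of the episode above 0.025 m).
It also fails if it takes over 70 s, if anything falls off the work surface, if the arm or the gripper's body presses on something with over 40 N, if the wrist force passes 120 N, or if a joint passes its speed limit or range.

## Robot

A 6-joint arm with a two-finger parallel gripper is mounted at the origin on the work surface. World frame = base frame: x ahead of the robot, y to its left, z up, the work surface at z = 0. Lengths are in m, angles in degrees, forces in N, time in s.
With the tool pointing down it reaches from about 0.4 to 0.825 m from the base axis. Payload 7 kg.
Tool frame: the origin (TCP) lies midway between the tips of the shut fingers; the grasp point (between the pads) lies 19 mm behind it; z points along the fingers, y is the line along which they close (so a half turn about z gives the same grasp; the last joint's range is limited). The gripper opens to 88 mm and grips with 3 to 60 N. Pads are 19 mm wide; open, the fingers measure 130 mm over their backs; the gripper's body (78 mm by 193 mm) begins 47 mm behind the grasp point.
Start: joints at [80.735, 20.546, 0.682, 0, -70.136, -16.507], TCP at [0.293, 0.608, 0.227] pointing down, gripper open.
Joint ranges: [-176.03, 176.03], [-82.01, 121.73], [-58.28, 71.71], [-173.87, 95.51], [-174.79, -0.11], [-173.66, 173.66]. Speed limits (degrees/s): [136.94, 136.94, 172.46, 180, 180, 180].

## Interface

Orientations are given as [roll, pitch, yaw] about the fixed x, y, z axes, in that order (R = Rz(yaw) Ry(pitch) Rx(roll)).
In Python, from plant import ctrl, viewer, close_job gives the robot as it stands. The module is installed in compiled form; this text tells all that it offers.
- The arm moves only by the tool step_arm, never from a script. Its argument "moves" is a list that holds one entry, the list of rows, each a list of 5 numbers: the shift along the world's x, y, z in cm, then the turn about the world's z in rad, then the finger opening in cm, from 0 to 8.76. In form: [[[tx, ty, tz, twist, grip], ...]]. A call has 1 to 10 rows; each row shifts and turns the commanded pose from where the row before left it; what a row does not reach is not made up. A row lasts 1/10 s, in which the tool goes at most 50 mm and 8.59 degrees, less where a joint would pass 70% of its speed; a pose out of reach is approached as far as the arm can. A call with a gripper value outside its range is refused whole. The fingers move at their own pace and stop on an object; the grip force is fixed at half the most. Time passes only in rows, so rows that do not move let the fingers close. It gives the time, the measured TCP pose, the force, the opening and the grip force at its end, in the units of the state.
- ctrl.get_obs(): the state, without advancing time (a new reading comes with each control period).
- viewer.snapshot(name): name is "side" or "top" or "wrist"; returns (picture, depth): 420x560x3 uint8, blue, green, red; 420x560 float32, m along the optical axis (not along the pixel's ray), 0 where there is no reading.
- viewer.camera_info(name): a dict with "camera_matrix" (3x3 intrinsics, pixels), "eye" and "orientation" of the camera in the world. Camera axes: x right, y down, z forward; pixel columns grow to the right and rows downward; lengths in m; the calibration is good to about 2 mm. The wrist camera is an equidistant fisheye: a pixel r from the principal point sees the ray r / f radians off the axis. A picture is of the moment at which its call begins: read the wrist's pose just before it. camera_info takes no time and is no camera call; for the wrist camera it gives the pose at the moment of the call.
- close_job(): hands the job in; it is judged then, once.
The state is a dict: "clock": time; "joint_pos": joint angles; "qvel": joint speeds; "tau": joint torques, N m; "tool_pos": TCP position; "orientation": TCP orientation; "force": force on the tool from outside, world axes, zero at the start; "moment": the same for the moment, N m; "opening": finger opening in m; "gripper_force": force on a finger pad.
Only numpy, scipy, OpenCV 4.12 (cv2) and the standard library are available. Lean on these libraries where they do the work, as an engineer would, in place of code of your own. Each camera call takes 0.05 s, during which the arm holds its last target. There are 200 camera calls.

## Working session

There is one attempt and no reset: what is moved stays moved. The work goes in short steps, Python scripts to look and compute and a tool call to move; the robot and the scene stay as the last step left them, time stands still between calls to the robot, and variables do not carry over. Pictures are saved under pics/ and viewed, at most 10 in all, crops included, and the job is handed in when it is done.

Besides the shell and the picture viewer there is one more tool, called after "Request:" as name([rows], argument=value, ...), one row to a line, values as JSON. step_arm: Moves the arm, as the interface text tells. Its arguments: {"type":"object","properties":{"moves":{"type":"array","items":{"type":"array","items":{"type":"array","items":{"type":"number"}}}}},"required":["moves"]}

```bash
mkdir -p pics; cat > h.py <<'E'
import numpy as np, cv2
from plant import ctrl, viewer, close_job
def shot(n):
    i=viewer.camera_info(n); p,d=viewer.snapshot(n); return p,d,i
def pts(d,i):
    K=np.array(i["camera_matrix"]);v,u=np.mgrid[0:d.shape[0],0:d.shape[1]]
    P=np.stack([(u-K[0,2])/K[0,0]*d,(v-K[1,2])/K[1,1]*d,d],-1)
    return P@rot(i).T+np.array(i["eye"])
def rot(i):
    o=np.array(i["orientation"],float)
    if o.shape==(3,3): return o
    from scipy.spatial.transform import Rotation as R
    return R.from_euler('xyz',o,degrees=True).as_matrix()
E
python3 - <<'E'
from h import *
print(ctrl.get_obs())
for n in("top","side"):
    p,d,i=shot(n);print(n,i);cv2.imwrite(f"pics/{n}0.png",p);np.savez(f"{n}0.npz",p=p,P=pts(d,i),d=d)
E
```

```text
{'clock': 0.0, 'joint_pos': array([ 8.07362874e+01,  2.05887784e+01,  6.34446810e-01, -2.24001765e-02,
       -7.01357668e+01, -1.65070917e+01]), 'qvel': array([-0.00348149, -0.04819981,  0.02120435, -0.00674529, -0.02371187,
        0.06535945]), 'tau': array([-3.52921438e-05, -5.82721317e+01,  2.93046409e+01,  6.99689627e+00,
        6.71296104e-03, -1.71416482e-04]), 'tool_pos': array([0.29326715, 0.60741756, 0.22565062]), 'orientation': array([ 1.79907631e+02, -5.41283662e-03, -2.57784279e+01]), 'force': array([-0.05923506, -0.33372924, -0.3520081 ]), 'moment': array([ 0.0234971 , -0.02151853, -0.00335241]), 'gripper_force': 0.0, 'opening': 0.08784288619306604}
top {'camera_matrix': array([[498.45341761,   0.        , 275.59499133],
       [  0.        , 498.45341761, 214.85343695],
       [  0.        ,   0.        ,   1.        ]]), 'eye': array([ 0.26747689, -0.01715253,  1.40432992]), 'orientation': array([-167.33174484,   -0.34771414,  -87.486039  ])}
side {'camera_matrix': array([[413.14177619,   0.        , 276.60215719],
       [  0.        , 413.14177619, 214.18456825],
       [  0.        ,   0.        ,   1.        ]]), 'eye': array([ 0.14121802, -0.86224597,  0.63279882]), 'orientation': array([-119.52904502,    0.16452908,  -25.87522877])}
```

View pics/top0.png

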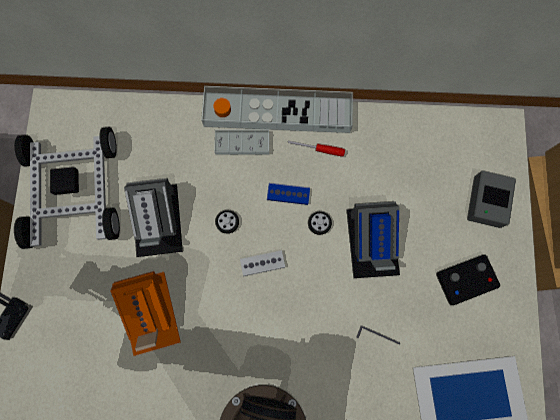

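View pics/side0.png

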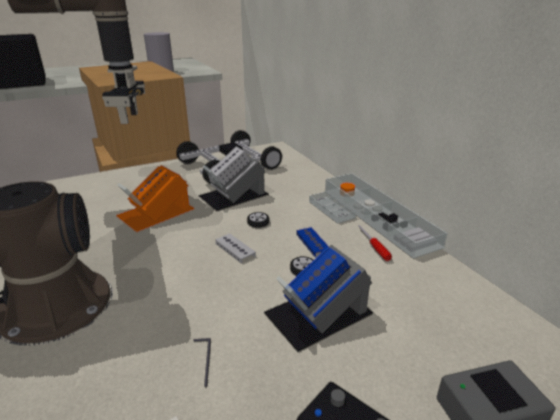

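Candidates: silver loose channel at top (262,263) (the silver pile in the bay at (150,215) and grey tray at (243,142) are not it); silver bay at (153,217), the orange decoy at (145,312); blue loose channel (288,193), blue bay (377,238). I'll measure them from the depth clouds.

```bash
python3 - <<'E'
from h import *
z=np.load("top0.npz");P=z["P"];p=z["p"]
print("table z",np.median(P[280:300,200:350,2]))
for n,(u,v) in dict(silver=(262,263),blue=(288,193)).items():
    s=P[v-30:v+30,u-40:u+40].reshape(-1,3); 
    m=s[(s[:,2]>.010)&(s[:,2]<.025)]
    uv=P[v-3:v+4,u-3:u+4].reshape(-1,3).mean(0)
    m=m[np.hypot(*(m[:,:2]-uv[:2]).T)<.075]
    print(n,uv.round(4),len(m),cv2.minAreaRect(m[:,:2].astype(np.float32)),np.median(m[:,2]))
for n,(u0,u1,v0,v1) in dict(silver=(120,190,172,262),blue=(340,412,195,285)).items():
    s=P[v0:v1,u0:u1].reshape(-1,3);s=s[s[:,2]>.03]
    x0=np.median(s[:,:2],0)
    best=None
    rng=np.random.default_rng(0)
    for k in range(3000):
        a,b,c=s[rng.choice(len(s),3,False)];N=np.cross(b-a,c-a);l=np.linalg.norm(N)
        if l<1e-6: continue
        N/=l;N*=np.sign(N[2])
        if abs(np.degrees(np.arccos(N[2]))-30)>6: continue
        q=abs((s-a)@N)<.003
        if best is None or q.sum()>best.sum(): best=q
    m=s[best];c=m.mean(0);N=np.linalg.svd(m-c)[2][2];N*=np.sign(N[2])
    print(n,len(m),"c",c,"N",N,"slope",np.degrees(np.arccos(N[2])),"upslope yaw",np.degrees(np.arctan2(-N[1],-N[0])))
    print("  rect",cv2.minAreaRect(m[:,:2].astype(np.float32)), "all", cv2.minAreaRect(s[:,:2].astype(np.float32)),"zmax",s[:,2].max())
vis=cv2.resize(p[165:335,100:420],None,fx=2.5,fy=2.5,interpolation=cv2.INTER_CUBIC);cv2.imwrite("pics/crop.png",vis)
E
```

```text
table z 0.0012388070904314485
silver [0.4399 0.02   0.018 ] 734 ((0.45782995223999023, 0.024024151265621185), (0.08140441030263901, 0.11997582018375397), 14.420943260192871) 0.01716417126751535
blue [ 0.6454 -0.0448  0.0172] 690 ((0.6613523364067078, -0.0414668470621109), (0.11197163909673691, 0.12551099061965942), 13.37690258026123) 0.01724622625563743
silver 762 c [0.5692655  0.32656492 0.09707885] N [-0.47826311 -0.09388589  0.87318374] slope 29.16925514754282 upslope yaw 11.106275075277575
  rect ((0.5600217580795288, 0.3298262059688568), (0.1310102939605713, 0.11033020913600922), 9.613119125366211) all ((0.4280463457107544, 0.21789294481277466), (0.5441154837608337, 0.16749326884746552), 38.551605224609375) zmax 1.4043299176322295
blue 842 c [ 0.53074956 -0.28473381  0.09670404] N [-0.49354325 -0.05955513  0.86767981] slope 29.80987277588844 upslope yaw 6.880529836131801
  rect ((0.5242806077003479, -0.28864091634750366), (0.1311194747686386, 0.11026116460561752), 7.103433132171631) all ((0.41686251759529114, -0.21405470371246338), (0.17855247855186462, 0.46093934774398804), 58.361541748046875) zmax 1.4043299176322295
```

View pics/crop.png

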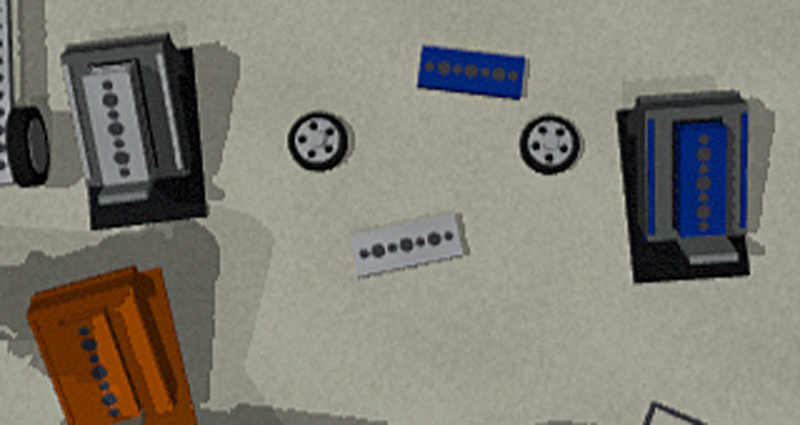

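The crop confirms it: silver channel loose at (410,245) of the crop, silver-railed bay with the stop on the robot's side, orange decoy separate. Next: sharper channel poses and pile heights.

```bash
python3 - <<'E'
from h import *
z=np.load("top0.npz");P=z["P"];p=z["p"].astype(int)
i=viewer.camera_info("top");K=i["camera_matrix"];R=rot(i);e=np.array(i["eye"])
hsv=cv2.cvtColor(z["p"],cv2.COLOR_BGR2HSV)
def onplane(uv,h):
    r=np.c_[(uv-[K[0,2],K[1,2]])/K[0,0],np.ones(len(uv))]@R.T
    return e+r*((h-e[2])/r[:,2])[:,None]
for n,(u,v) in dict(silver=(262,263),blue=(288,193)).items():
    Z=P[...,2]
    m=(hsv[...,1]>120)&(hsv[...,0]>100)&(hsv[...,0]<130) if n=="blue" else (Z>.009)&(Z<.03)
    w=np.zeros_like(m);w[v-22:v+23,u-34:u+35]=1
    m=cv2.morphologyEx((m&w).astype(np.uint8),cv2.MORPH_OPEN,np.ones((3,3),np.uint8))
    c=max(cv2.findContours(m,cv2.RETR_EXTERNAL,cv2.CHAIN_APPROX_NONE)[0],key=cv2.contourArea)[:,0,:].astype(float)
    q=onplane(c,.0165)[:,:2]
    print(n,cv2.minAreaRect(q.astype(np.float32)))
for n,c,yaw,win in(("silver",(.560,.330),10,(120,190,172,262)),("blue",(.524,-.289),7,(340,412,195,285))):
    u0,u1,v0,v1=win;s=P[v0:v1,u0:u1].reshape(-1,3)
    a=np.radians(yaw);t=np.radians(30)
    X=np.array([np.cos(a)*np.cos(t),np.sin(a)*np.cos(t),np.sin(t)]);Y=np.array([-np.sin(a),np.cos(a),0]);N=np.cross(X,Y)
    l=(s-[*c,.091])@np.stack([X,Y,N],1)
    b=l[(abs(l[:,0])<70)&(abs(l[:,1])<.1)&(l[:,2]>-.01)&(l[:,2]<.08)]
    h,ed=np.histogram(b[abs(b[:,0])<.07][:,2],np.arange(-.01,.08,.003));print(n,dict(zip((ed[:-1]*1e3).round().astype(int).tolist(),h.tolist())))
    k=b[(b[:,2]>.015)&(abs(b[:,0])<.045)]
    print(" top z med",np.median(k[:,2]),"y pct",np.percentile(k[:,1],[2,50,98]),"x",np.percentile(b[(b[:,2]>.015)&(abs(b[:,1])<.02)][:,0],[2,98]))
    top=k[abs(k[:,2]-np.median(k[:,2]))<.004]; print(" top rect",cv2.minAreaRect(top[:,:2].astype(np.float32)*1000))
E
```

```text
silver ((0.4417019486427307, 0.019970279186964035), (0.049126509577035904, 0.11983253806829453), 14.552484512329102)
blue ((0.6303547620773315, -0.043974295258522034), (0.11941754817962646, 0.022567961364984512), 85.68162536621094)
silver {-10: 10, -7: 49, -4: 221, -1: 360, 2: 315, 5: 124, 8: 36, 11: 21, 14: 16, 17: 15, 20: 16, 23: 10, 26: 14, 29: 29, 32: 18, 35: 10, 38: 24, 41: 140, 44: 368, 47: 280, 50: 69, 53: 11, 56: 6, 59: 9, 62: 6, 65: 11, 68: 9, 71: 17, 74: 19}
 top z med 0.04608266097284945 y pct [-0.02413901 -0.00283585  0.02350522] x [-0.0684451   0.05808244]
 top rect ((-0.16556549072265625, -0.04495811462402344), (48.90230178833008, 90.30884552001953), 88.89956665039062)
blue {-10: 12, -7: 30, -4: 170, -1: 400, 2: 344, 5: 158, 8: 58, 11: 18, 14: 17, 17: 12, 20: 26, 23: 44, 26: 198, 29: 367, 32: 198, 35: 36, 38: 11, 41: 7, 44: 11, 47: 5, 50: 12, 53: 11, 56: 7, 59: 15, 62: 8, 65: 8, 68: 13, 71: 13, 74: 27}
 top z med 0.030244446825308663 y pct [-0.02319875  0.00212624  0.02425057] x [-0.06730475  0.05866199]
 top rect ((0.047161102294921875, -0.2145709991455078), (49.05638122558594, 89.84956359863281), 89.67488098144531)
```

Request:
step_arm([
  [[1.06,-4.2,2.5,-0.062,8.7],[1.06,-4.2,2.5,-0.062,8.7],[1.06,-4.2,2.0,-0.062,8.7],[1.06,-4.2,0,-0.062,8.7],[1.06,-4.2,0,-0.062,8.7],[1.06,-4.2,0,-0.062,8.7],[1.06,-4.2,0,-0.062,8.7],[1.06,-4.2,0,-0.062,8.7],[1.06,-4.2,-2,-0.062,8.7],[1.06,-4.2,-2,-0.062,8.7]],
])

```text
clock: 1.1
tool_pos: [0.3995, 0.1863, 0.2565]
orientation: [-179.9, 0.0, -61.4]
force: [1.3, -0.0, -0.3]
opening: 0.087
gripper_force: 0.0
```

Request:
step_arm([
  [[1.06,-4.2,-2,-0.062,8.7],[1.06,-4.2,-2,-0.062,8.7],[1.06,-4.2,-2,-0.062,8.7],[1.06,-4.2,-2,-0.062,8.7],[0,0,-3,0,8.7],[0,0,-2,0,8.7],[0,0,0,0,8.7],[0,0,0,0,8.7]],
])

```text
clock: 1.9
tool_pos: [0.4419, 0.0198, 0.1268]
orientation: [180.0, -0.0, -75.5]
force: [-0.3, 0.1, 0.4]
opening: 0.0868
gripper_force: 0.0
```

Request:
step_arm([
  [[0,0,-3.5,0,8.7],[0,0,-3.5,0,8.7],[0,0,-2.5,0,8.7],[0,0,-1.5,0,7.5],[0,0,-0.8,0,6.5],[0,0,-0.5,0,5.6],[0,0,0,0,5.2],[0,0,0,0,4.6]],
])

```text
clock: 2.7
tool_pos: [0.4426, 0.0203, 0.0044]
orientation: [-179.9, 0.0, -75.5]
force: [-0.4, 0.9, -0.5]
opening: 0.0527
gripper_force: 0.0
```

Request:
step_arm([
  [[0,0,0,0,4.0],[0,0,0,0,3.5],[0,0,0,0,3.5],[0,0,0,0,3.5],[0,0,0,0,3.5]],
])

```text
clock: 3.2
tool_pos: [0.4425, 0.0202, 0.0044]
orientation: [-179.9, 0.0, -75.5]
force: [-1.7, 1.3, 6.3]
opening: 0.0475
gripper_force: 30.0
```

Request:
step_arm([
  [[0,0,2,0,3.5],[0,0,4,0,3.5],[0,0,4.4,0,3.5],[0.78,2.546,4,0.1243,3.5],[0.78,2.546,4,0.1243,3.5],[0.78,2.546,3,0.1243,3.5],[0.78,2.546,1,0.1243,3.5],[0.78,2.546,0.8,0.1243,3.5],[0.78,2.546,0.4,0.1243,3.5],[0.78,2.546,0,0.1243,3.5]],
])

```text
clock: 4.2
tool_pos: [0.4968, 0.1992, 0.2406]
orientation: [-179.9, -0.0, -25.4]
force: [-0.0, -0.0, -0.6]
opening: 0.0476
gripper_force: 30.0
```

Request:
step_arm([
  [[0.78,2.546,0,0.1243,3.5],[0.78,2.546,0,0.1243,3.5],[0.78,2.546,0,0.1243,3.5],[0.78,2.546,0,0.1243,3.5],[0.78,2.546,0,0.1243,3.5],[0,0,0,0,3.5],[0,0,0,0,3.5],[0,0,0,0,3.5]],
])

```text
clock: 5.0
tool_pos: [0.5351, 0.3246, 0.2395]
orientation: [180.0, 0.0, 9.9]
force: [-0.7, -0.8, -0.8]
opening: 0.0477
gripper_force: 30.0
```

```bash
python3 - <<'E'
from h import *
p,d,i=shot("wrist");cv2.imwrite("pics/w1.png",p)
o=ctrl.get_obs();print(o["force"],o["moment"],o["tool_pos"],o["opening"])
E
```

```text
[-0.42120923  0.43718091 -0.63367197] [-0.09346989 -0.01613452 -0.00789535] [0.5352038  0.32454038 0.2397665 ] 0.04746207337420201
```

View pics/w1.png

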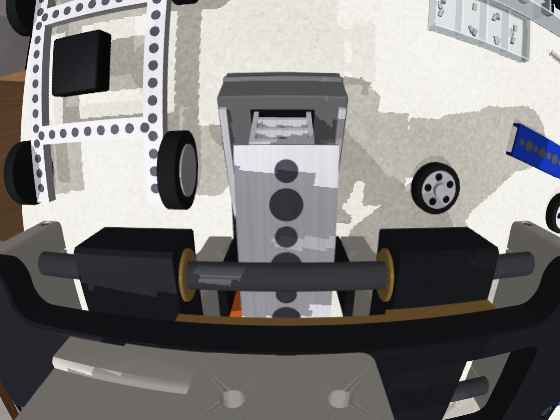

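The picture shows the silver channel (285,205) in the grip, in line with the silver pile below (280,125). Descending to feel.

Request:
step_arm([
  [[0.1,0.1,-2,0,3.5],[0,0,-2,0,3.5],[0,0,-1.5,0,3.5],[0,0,-0.8,0,3.5],[0,0,-0.3,0,3.5],[0,0,-0.2,0,3.5],[0,0,0,0,3.5],[0,0,0,0,3.5]],
])

```text
clock: 5.85
tool_pos: [0.5368, 0.3266, 0.1723]
orientation: [-180.0, -0.1, 10.0]
force: [-0.1, -0.9, -1.1]
opening: 0.048
gripper_force: 30.0
```

Request:
step_arm([
  [[0,0,-0.2,0,3.5],[0,0,-0.1,0,3.5],[0,0,-0.1,0,3.5],[0,0,0,0,3.5]],
])

```text
clock: 6.25
tool_pos: [0.5364, 0.3263, 0.1674]
orientation: [180.0, 0.0, 10.0]
force: [-0.1, 0.1, -0.3]
opening: 0.0474
gripper_force: 30.0
```

Request:
step_arm([
  [[0,0,-0.1,0,3.5],[0,0,-0.1,0,3.5],[0,0,0,0,3.5]],
])

```text
clock: 6.55
tool_pos: [0.5364, 0.3263, 0.1653]
orientation: [180.0, 0.0, 10.0]
force: [-0.3, 0.6, -1.3]
opening: 0.0483
gripper_force: 30.0
```

Request:
step_arm([
  [[0,0,-0.1,0,3.5],[0,0,-0.1,0,3.5],[0,0,0,0,3.5]],
])

```text
clock: 6.85
tool_pos: [0.5366, 0.3265, 0.1636]
orientation: [-180.0, -0.0, 10.0]
force: [0.2, -0.3, 0.5]
opening: 0.0475
gripper_force: 30.0
```

Request:
step_arm([
  [[0,0,-0.1,0,3.5],[0,0,-0.1,0,3.5],[0,0,0,0,3.5]],
])

```text
clock: 7.15
tool_pos: [0.5369, 0.3265, 0.162]
orientation: [-180.0, -0.1, 10.0]
force: [1.5, -0.2, 3.5]
opening: 0.0478
gripper_force: 30.0
```

Request:
step_arm([
  [[0,0,-0.1,0,3.5],[0,0,0,0,3.5]],
])

```text
clock: 7.35
tool_pos: [0.537, 0.3266, 0.1611]
orientation: [-180.0, -0.1, 10.0]
force: [1.2, -0.3, 5.2]
opening: 0.0476
gripper_force: 30.0
```

Request:
step_arm([
  [[0,0,-0.1,0,3.5],[0,0,0,0,3.5]],
])

```text
clock: 7.55
tool_pos: [0.5367, 0.3265, 0.1597]
orientation: [-180.0, -0.0, 10.0]
force: [1.6, 0.7, 3.7]
opening: 0.0474
gripper_force: 30.0
```

Request:
step_arm([
  [[0,0,-0.1,0,3.5],[0,0,0,0,3.5]],
])

```text
clock: 7.75
tool_pos: [0.5365, 0.3265, 0.1584]
orientation: [-180.0, -0.0, 10.0]
force: [1.0, -0.1, 4.8]
opening: 0.0478
gripper_force: 30.0
```

The force plateaus near 4–5 N: the channel is pivoting between the pads. Continuing down gently.

Request:
step_arm([
  [[0,0,-0.1,0,3.5],[0,0,-0.1,0,3.5],[0,0,-0.1,0,3.5],[0,0,-0.1,0,3.5]],
])

```text
clock: 8.15
tool_pos: [0.5363, 0.3264, 0.1544]
orientation: [180.0, 0.0, 10.0]
force: [0.3, 0.6, 5.5]
opening: 0.0481
gripper_force: 30.0
```

Request:
step_arm([
  [[0,0,-0.1,0,3.5],[0,0,-0.1,0,3.5],[0,0,-0.1,0,3.5],[0,0,-0.1,0,3.5]],
])

```text
clock: 8.55
tool_pos: [0.5363, 0.3263, 0.1504]
orientation: [180.0, 0.0, 10.0]
force: [-1.2, -0.6, 5.0]
opening: 0.0476
gripper_force: 30.0
```

Request:
step_arm([
  [[0,0,-0.1,0,3.5],[0,0,-0.1,0,3.5],[0,0,-0.1,0,3.5],[0,0,-0.1,0,3.5]],
])

```text
clock: 8.95
tool_pos: [0.5365, 0.3264, 0.1465]
orientation: [-180.0, -0.0, 10.0]
force: [-0.8, -0.3, 4.1]
opening: 0.0476
gripper_force: 30.0
```

```bash
python3 - <<'E'
from h import *
print(ctrl.get_obs()["force"])
p,d,i=shot("side");c=cv2.resize(p[110:230,150:310],None,fx=5,fy=5,interpolation=cv2.INTER_CUBIC);cv2.imwrite("pics/s1.png",c)
E
```

```text
[-0.81596321 -0.33317086  4.08782368]
```

View pics/s1.png

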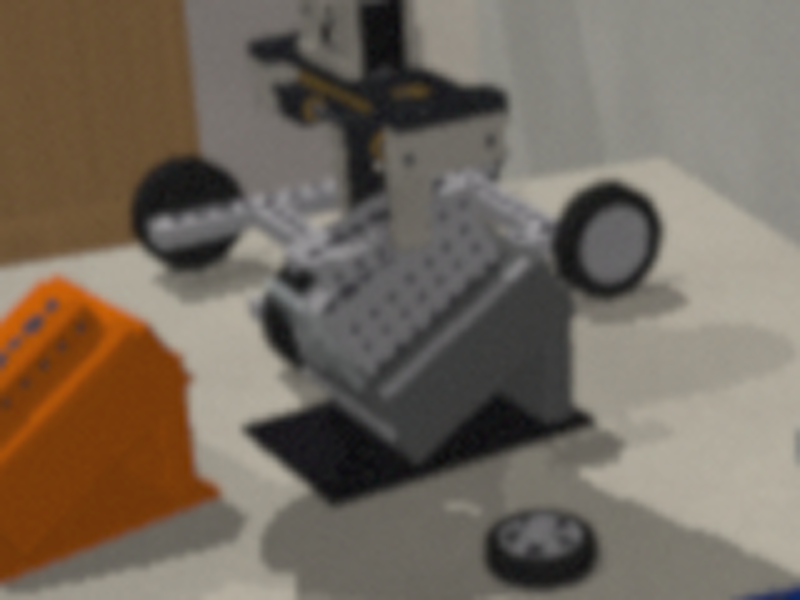

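The side view shows the channel partly tilted (at (340,270)–(480,180)), between the fingers above the pile, clear of the stop. Going on.

Request:
step_arm([
  [[0,0,-0.1,0,3.5],[0,0,-0.1,0,3.5],[0,0,-0.1,0,3.5],[0,0,-0.1,0,3.5]],
])

```text
clock: 9.4
tool_pos: [0.5367, 0.3265, 0.1426]
orientation: [-180.0, -0.0, 10.0]
force: [-0.2, -0.7, 4.9]
opening: 0.0478
gripper_force: 30.0
```

Request:
step_arm([
  [[0,0,-0.1,0,3.5],[0,0,-0.1,0,3.5],[0,0,-0.1,0,3.5],[0,0,0,0,3.5]],
])

```text
clock: 9.8
tool_pos: [0.5366, 0.3264, 0.1395]
orientation: [-180.0, -0.0, 10.0]
force: [0.2, -0.4, 4.8]
opening: 0.0476
gripper_force: 30.0
```

Request:
step_arm([
  [[0,0,-0.1,0,3.5],[0,0,-0.1,0,3.5],[0,0,0,0,3.5]],
])

```text
clock: 10.1
tool_pos: [0.5365, 0.3264, 0.1375]
orientation: [-180.0, -0.0, 10.0]
force: [-0.8, -0.5, 5.4]
opening: 0.0474
gripper_force: 30.0
```

Request:
step_arm([
  [[0,0,-0.1,0,3.5],[0,0,-0.1,0,3.5],[0,0,0,0,3.5]],
])

```text
clock: 10.4
tool_pos: [0.5364, 0.3263, 0.1355]
orientation: [180.0, 0.0, 10.0]
force: [0.3, -0.5, 4.1]
opening: 0.0479
gripper_force: 30.0
```

Request:
step_arm([
  [[0,0,-0.1,0,3.5],[0,0,0,0,3.5]],
])

```text
clock: 10.6
tool_pos: [0.5364, 0.3263, 0.1345]
orientation: [180.0, 0.0, 10.0]
force: [-0.2, 0.4, 4.6]
opening: 0.0477
gripper_force: 30.0
```

Request:
step_arm([
  [[0,0,-0.1,0,3.5],[0,0,0,0,3.5]],
])

```text
clock: 10.8
tool_pos: [0.5363, 0.3264, 0.1335]
orientation: [180.0, 0.0, 10.0]
force: [0.1, 1.0, 5.9]
opening: 0.0478
gripper_force: 30.0
```

Request:
step_arm([
  [[0,0,-0.1,0,3.5],[0,0,0,0,3.5]],
])

```text
clock: 11.0
tool_pos: [0.5365, 0.3264, 0.1327]
orientation: [180.0, -0.0, 10.0]
force: [-1.0, -0.7, 7.2]
opening: 0.0477
gripper_force: 30.3
```

Request:
step_arm([
  [[0,0,-0.1,0,3.5],[0,0,0,0,3.5]],
])

```text
clock: 11.2
tool_pos: [0.5368, 0.3264, 0.1321]
orientation: [-180.0, -0.0, 10.0]
force: [-0.1, -1.1, 8.3]
opening: 0.0472
gripper_force: 30.4
```

Request:
step_arm([
  [[0,0,-0.1,0,3.5],[0,0,0,0,3.5]],
])

```text
clock: 11.4
tool_pos: [0.537, 0.3265, 0.1315]
orientation: [-180.0, -0.1, 10.0]
force: [-0.6, -0.2, 10.3]
opening: 0.0476
gripper_force: 30.4
```

Request:
step_arm([
  [[0,0,0.1,0,3.5],[0,0,0.1,0,3.5],[0,0,0.1,0,3.5],[0,0,0,0,3.5],[0,0,0,0,3.5],[0,0,0,0,3.5]],
])

```text
clock: 12.0
tool_pos: [0.5362, 0.3263, 0.1333]
orientation: [180.0, 0.0, 10.0]
force: [-2.3, 0.4, 4.2]
opening: 0.0475
gripper_force: 30.1
```

```bash
cat >> h.py <<'E'
def wpts(d,i):
    K=np.array(i["camera_matrix"]);v,u=np.mgrid[0:d.shape[0],0:d.shape[1]]
    x=(u-K[0,2])/K[0,0];y=(v-K[1,2])/K[1,1];r=np.hypot(x,y)+1e-9;t=np.tan(np.minimum(r,1.5))/r
    return np.stack([x*t*d,y*t*d,d],-1)@rot(i).T+np.array(i["eye"])
def web(seat,yaw,P,zr,xr=(.015,.065),yr=.03):
    a=np.radians(yaw);t=np.radians(30)
    X=np.array([np.cos(a)*np.cos(t),np.sin(a)*np.cos(t),np.sin(t)]);Y=np.array([-np.sin(a),np.cos(a),0]);N=np.cross(X,Y)
    l=(P.reshape(-1,3)-seat)@np.stack([X,Y,N],1)
    l=l[(l[:,0]>xr[0])&(l[:,0]<xr[1])&(abs(l[:,1])<yr)&(l[:,2]>zr[0])&(l[:,2]<zr[1])]
    m=abs(l[:,1])<.018
    k=np.polyfit(l[m,0],l[m,2],1)
    for _ in range(5):
        q=m&(abs(l[:,2]-np.polyval(k,l[:,0]))<.004);k=np.polyfit(l[q,0],l[q,2],1)
    q=abs(l[:,2]-np.polyval(k,l[:,0]))<.005
    print("n",q.sum(),"tilt err deg",np.degrees(np.arctan(k[0])),"z@0 mm",k[1]*1e3,"rect",cv2.minAreaRect((l[q][:,:2]*1e3).astype(np.float32)),"x99",np.percentile(l[q][:,0],98)*1e3,"y",np.percentile(l[q][:,1],[3,97])*1e3)
E
python3 - <<'E'
from h import *
print(ctrl.get_obs()["force"])
p,d,i=shot("wrist");cv2.imwrite("pics/w2.png",p)
web(np.array([.56,.33,.09]),10,wpts(d,i),(.04,.09))
E
```

```text
[-2.34551614  0.37640003  4.23276447]
n 10109 tilt err deg -1.1589216376348725 z@0 mm 61.31006787373396 rect ((39.45555877685547, -0.002323150634765625), (59.981101989746094, 48.897544860839844), 89.98726654052734) x99 62.991488701077586 y [-22.86952918  23.72805165]
```

View pics/w2.png

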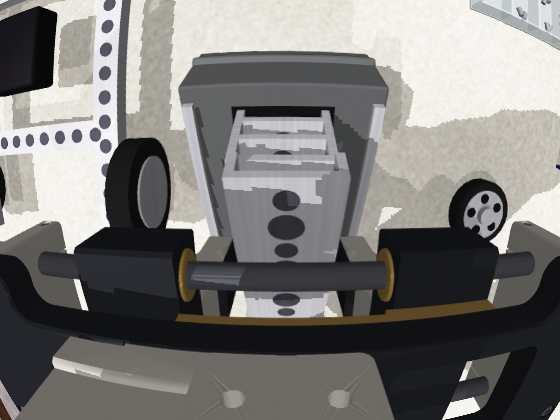

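Tilt 1° off the slope, centred in y, upper end at x≈63 mm (origin ≈ +3 mm). Releasing.

Request:
step_arm([
  [[0,0,0.1,0,3.5],[0,0,0,0,3.5],[0,0,0,0,4.9],[0,0,0,0,5.1],[0,0,0,0,5.3],[0,0,0,0,5.6],[0,0,0,0,5.8],[0,0,0,0,5.8],[0,0,0,0,5.8]],
])

```text
clock: 12.95
tool_pos: [0.5365, 0.3264, 0.1345]
orientation: [-180.0, -0.0, 10.0]
force: [0.2, -0.6, -0.1]
opening: 0.058
gripper_force: 0.0
```

```bash
python3 - <<'E'
from h import *
o=ctrl.get_obs();print(o["force"],o["opening"],o["gripper_force"])
p,d,i=shot("wrist")
web(np.array([.56,.33,.09]),10,wpts(d,i),(.04,.09))
E
```

```text
[ 0.19784131 -0.55910359 -0.08649759] 0.05800056298417103 0.0
n 8310 tilt err deg -1.100007083706563 z@0 mm 62.87301590512166 rect ((36.639488220214844, 0.07894515991210938), (59.81078338623047, 43.27914047241211), 89.95927429199219) x99 57.48398401395738 y [-23.48540764  22.22138611]
```

```bash
python3 - <<'E'
from h import *
z=np.load("top0.npz");P=z["P"];i=viewer.camera_info("top");K=i["camera_matrix"];R=rot(i);e=np.array(i["eye"])
u,v=288,194;p=z["p"].astype(int)
m=(p[...,0]-p[...,2]>50);w=np.zeros_like(m);w[v-20:v+21,u-34:u+35]=1
m=cv2.morphologyEx((m&w).astype(np.uint8),cv2.MORPH_CLOSE,np.ones((5,5),np.uint8))
c=max(cv2.findContours(m,cv2.RETR_EXTERNAL,cv2.CHAIN_APPROX_NONE)[0],key=cv2.contourArea)[:,0,:].astype(float)
r=np.c_[(c-[K[0,2],K[1,2]])/K[0,0],np.ones(len(c))]@R.T
q=e+r*((.0165-e[2])/r[:,2])[:,None];print(cv2.minAreaRect(q[:,:2].astype(np.float32)))
E
```

```text
((0.6441545486450195, -0.0448293536901474), (0.11990993469953537, 0.049526020884513855), 85.68133544921875)
```

Request:
step_arm([
  [[0,0,1,0,5.8],[0,0,2,0,5.8],[0,0,4,0,7],[0,0,4,0,8.7],[0,0,2,0,8.7],[0,0,0,0,8.7]],
])

```text
clock: 13.6
tool_pos: [0.538, 0.3274, 0.2697]
orientation: [-179.8, -0.4, 10.0]
force: [-0.1, -0.1, -0.7]
opening: 0.0836
gripper_force: 0.0
```

Request:
step_arm([
  [[0.817,-2.863,0,-0.14,8.7],[0.817,-2.863,0,-0.14,8.7],[0.817,-2.863,0,-0.14,8.7],[0.817,-2.863,0,-0.14,8.7],[0.817,-2.863,0,-0.14,8.7],[0.817,-2.863,0,-0.14,8.7],[0.817,-2.863,-1,-0.14,8.7],[0.817,-2.863,-2,-0.14,8.7],[0.817,-2.863,-2,-0.14,8.7],[0.817,-2.863,-2,-0.14,8.7]],
])

```text
clock: 14.6
tool_pos: [0.6181, 0.0388, 0.1938]
orientation: [180.0, 0.0, -70.6]
force: [-0.5, 0.6, -0.1]
opening: 0.0868
gripper_force: 0.0
```

Request:
step_arm([
  [[0.817,-2.863,-2,-0.14,8.7],[0.817,-2.863,-2,-0.14,8.7],[0.817,-2.863,-2,-0.14,8.7],[0,0,-2,0,8.7],[0,0,-1,0,8.7],[0,0,0,0,8.7],[0,0,0,0,8.7]],
])

```text
clock: 15.3
tool_pos: [0.643, -0.0453, 0.1052]
orientation: [-180.0, -0.0, -94.2]
force: [0.1, 0.6, -0.3]
opening: 0.0871
gripper_force: 0.0
```

```bash
python3 - <<'E'
from h import *
p,d,i=shot("wrist");P=wpts(d,i);p=p.astype(int)
m=(p[...,0]-p[...,2]>50)&(abs(P[...,2]-.016)<.008)&(np.hypot(P[...,0]-.644,P[...,1]+.045)<.08)
q=P[m][:,:2];q=q[np.hypot(*(q-np.median(q,0)).T)<.07];print(len(q),cv2.minAreaRect(q.astype(np.float32)),np.median(P[m][:,2]))
E
```

```text
6280 ((0.6454967856407166, -0.05036625638604164), (0.1042051762342453, 0.04791983962059021), 85.65792083740234) 0.01592199099253655
```

Request:
step_arm([
  [[0.15,0.05,-3.0,0,8.7],[0,0,-3,0,8.7],[0,0,-2,0,8.7],[0,0,-1.1,0,7.5],[0,0,-0.6,0,6.5],[0,0,-0.4,0,5.6],[0,0,0,0,5.2],[0,0,0,0,4.6]],
])

```text
clock: 16.15
tool_pos: [0.6448, -0.0452, 0.0045]
orientation: [-179.9, 0.0, -94.3]
force: [0.3, -0.3, 0.9]
opening: 0.0526
gripper_force: 0.0
```

Request:
step_arm([
  [[0,0,0,0,4.0],[0,0,0,0,3.5],[0,0,0,0,3.5],[0,0,0,0,3.5],[0,0,0,0,3.5]],
])

```text
clock: 16.65
tool_pos: [0.6448, -0.0452, 0.0045]
orientation: [-179.9, 0.0, -94.3]
force: [-0.7, 0.6, 6.9]
opening: 0.0477
gripper_force: 30.0
```

Request:
step_arm([
  [[0,0,2,0,3.5],[0,0,4,0,3.5],[0,0,4.4,0,3.5],[-1.058,-1.892,4,0.136,3.5],[-1.058,-1.892,4,0.136,3.5],[-1.058,-1.892,2.2,0.136,3.5],[-1.058,-1.892,1,0.136,3.5],[-1.058,-1.892,0,0.136,3.5],[-1.058,-1.892,0,0.136,3.5],[-1.058,-1.892,0,0.136,3.5]],
])

```text
clock: 17.65
tool_pos: [0.5693, -0.1784, 0.2195]
orientation: [-180.0, 0.0, -39.5]
force: [0.3, -0.7, -0.3]
opening: 0.0477
gripper_force: 30.0
```

Request:
step_arm([
  [[-1.058,-1.892,0,0.136,3.5],[-1.058,-1.892,0,0.136,3.5],[-1.058,-1.892,0,0.136,3.5],[-1.058,-1.892,0,0.136,3.5],[-1.058,-1.892,0,0.136,3.5],[-1.058,-1.892,0,0.136,3.5],[0,0,-1,0,3.5],[0,0,-1,0,3.5],[0,0,0,0,3.5],[0,0,0,0,3.5]],
])

```text
clock: 18.65
tool_pos: [0.5067, -0.2907, 0.199]
orientation: [-180.0, 0.1, 7.0]
force: [-0.4, -0.2, -0.7]
opening: 0.0477
gripper_force: 30.0
```

```bash
python3 - <<'E'
from h import *
print(ctrl.get_obs()["tool_pos"])
p,d,i=shot("wrist");cv2.imwrite("pics/w3.png",p);P=wpts(d,i)
q=P[(abs(P[...,2]-ctrl.get_obs()["tool_pos"][2]-.0116)<.006)&(p[...,0].astype(int)-p[...,2]>50)]
q=q[np.hypot(q[:,0]-.507,q[:,1]+.291)<.08];r=cv2.minAreaRect(q[:,:2].astype(np.float32));print(r)
a=np.radians(7);t=(q[:,:2]-[.5072,-.2911])@[[np.cos(a),-np.sin(a)],[np.sin(a),np.cos(a)]];print(np.percentile(t,[1,99],axis=0))
E
```

```text
[ 0.50674186 -0.29068319  0.19901215]
((0.5187397599220276, -0.28949451446533203), (0.09144677221775055, 0.0489976666867733), 7.305455207824707)
[[-0.03205094 -0.0231187 ]
 [ 0.0568167   0.02399868]]
```

View pics/w3.png

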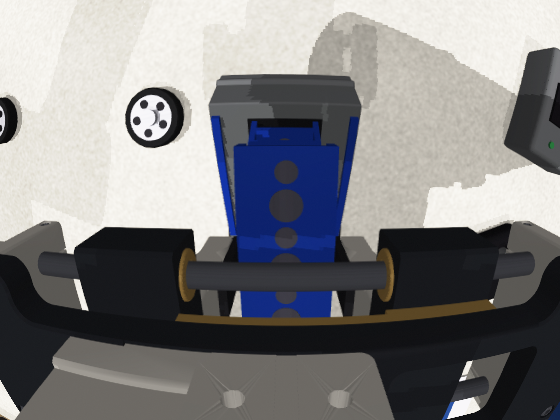

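The blue channel (286,230) is held in line above the blue pile (285,130). Descending and feeling as before.

Request:
step_arm([
  [[0.1,0,-1.5,0,3.5],[0.1,0,-1.5,0,3.5],[0,0,-0.8,0,3.5],[0,0,-0.4,0,3.5],[0,0,-0.2,0,3.5],[0,0,0,0,3.5],[0,0,0,0,3.5]],
])

```text
clock: 19.4
tool_pos: [0.509, -0.2914, 0.1562]
orientation: [180.0, -0.0, 7.0]
force: [0.6, -0.1, -0.4]
opening: 0.0475
gripper_force: 30.0
```

Request:
step_arm([
  [[0,0,-0.1,0,3.5],[0,0,-0.1,0,3.5],[0,0,-0.1,0,3.5],[0,0,0,0,3.5]],
])

```text
clock: 19.8
tool_pos: [0.5086, -0.2912, 0.1524]
orientation: [-180.0, 0.0, 7.0]
force: [-0.2, 0.6, -1.2]
opening: 0.0473
gripper_force: 30.0
```

Request:
step_arm([
  [[0,0,-0.1,0,3.5],[0,0,-0.1,0,3.5],[0,0,-0.1,0,3.5],[0,0,0,0,3.5]],
])

```text
clock: 20.2
tool_pos: [0.5087, -0.2913, 0.1494]
orientation: [180.0, 0.0, 7.0]
force: [0.1, 0.9, -0.1]
opening: 0.0476
gripper_force: 30.0
```

Request:
step_arm([
  [[0,0,-0.1,0,3.5],[0,0,-0.1,0,3.5],[0,0,-0.1,0,3.5],[0,0,0,0,3.5]],
])

```text
clock: 20.6
tool_pos: [0.5092, -0.2914, 0.147]
orientation: [180.0, -0.1, 7.0]
force: [0.8, 1.4, 3.1]
opening: 0.0479
gripper_force: 30.0
```

Request:
step_arm([
  [[0,0,-0.1,0,3.5],[0,0,-0.1,0,3.5],[0,0,-0.1,0,3.5],[0,0,0,0,3.5]],
])

```text
clock: 21.0
tool_pos: [0.5087, -0.2914, 0.1435]
orientation: [180.0, -0.0, 7.0]
force: [0.8, 0.6, 4.4]
opening: 0.0477
gripper_force: 30.0
```

Request:
step_arm([
  [[0,0,-0.1,0,3.5],[0,0,-0.1,0,3.5],[0,0,-0.1,0,3.5],[0,0,-0.1,0,3.5]],
])

```text
clock: 21.4
tool_pos: [0.5085, -0.2913, 0.1394]
orientation: [-180.0, 0.0, 7.0]
force: [0.2, 1.2, 4.0]
opening: 0.0477
gripper_force: 30.0
```

Request:
step_arm([
  [[0,0,-0.1,0,3.5],[0,0,-0.1,0,3.5],[0,0,-0.1,0,3.5],[0,0,-0.1,0,3.5]],
])

```text
clock: 21.8
tool_pos: [0.5085, -0.2913, 0.1354]
orientation: [-180.0, 0.0, 7.0]
force: [-0.7, -0.1, 5.1]
opening: 0.048
gripper_force: 30.0
```

Request:
step_arm([
  [[0,0,-0.1,0,3.5],[0,0,-0.1,0,3.5],[0,0,-0.1,0,3.5],[0,0,-0.1,0,3.5]],
])

```text
clock: 22.2
tool_pos: [0.5087, -0.2913, 0.1315]
orientation: [180.0, -0.0, 7.0]
force: [-0.4, -0.2, 5.0]
opening: 0.0477
gripper_force: 30.0
```

Request:
step_arm([
  [[0,0,-0.1,0,3.5],[0,0,-0.1,0,3.5],[0,0,-0.1,0,3.5],[0,0,-0.1,0,3.5]],
])

```text
clock: 22.6
tool_pos: [0.509, -0.2913, 0.1276]
orientation: [180.0, -0.0, 7.0]
force: [-0.2, -0.5, 4.6]
opening: 0.0474
gripper_force: 30.0
```

Request:
step_arm([
  [[0,0,-0.1,0,3.5],[0,0,-0.1,0,3.5],[0,0,-0.1,0,3.5],[0,0,-0.1,0,3.5]],
])

```text
clock: 23.0
tool_pos: [0.5087, -0.2913, 0.1235]
orientation: [180.0, -0.0, 7.0]
force: [0.2, 0.3, 4.7]
opening: 0.0477
gripper_force: 30.0
```

Request:
step_arm([
  [[0,0,-0.1,0,3.5],[0,0,-0.1,0,3.5],[0,0,-0.1,0,3.5],[0,0,0,0,3.5]],
])

```text
clock: 23.4
tool_pos: [0.5083, -0.2913, 0.1203]
orientation: [-180.0, 0.0, 7.0]
force: [0.7, 0.2, 5.8]
opening: 0.048
gripper_force: 30.0
```

Request:
step_arm([
  [[0,0,-0.1,0,3.5],[0,0,-0.1,0,3.5],[0,0,0,0,3.5]],
])

```text
clock: 23.7
tool_pos: [0.5083, -0.2913, 0.1184]
orientation: [-180.0, 0.0, 7.0]
force: [-1.2, -0.5, 5.3]
opening: 0.0476
gripper_force: 30.1
```

Request:
step_arm([
  [[0,0,-0.1,0,3.5],[0,0,0,0,3.5]],
])

```text
clock: 23.9
tool_pos: [0.5084, -0.2913, 0.1176]
orientation: [-180.0, 0.0, 7.0]
force: [-1.6, 1.4, 6.9]
opening: 0.0472
gripper_force: 30.2
```

Request:
step_arm([
  [[0,0,-0.1,0,3.5],[0,0,0,0,3.5]],
])

```text
clock: 24.1
tool_pos: [0.5085, -0.2914, 0.1169]
orientation: [180.0, 0.0, 7.0]
force: [-1.4, 0.5, 8.6]
opening: 0.0474
gripper_force: 30.2
```

Request:
step_arm([
  [[0,0,-0.1,0,3.5],[0,0,0,0,3.5]],
])

```text
clock: 24.3
tool_pos: [0.5088, -0.2914, 0.1162]
orientation: [180.0, -0.0, 7.0]
force: [-2.2, 1.1, 11.2]
opening: 0.0477
gripper_force: 30.2
```

Request:
step_arm([
  [[0,0,0.1,0,3.5],[0,0,0.1,0,3.5],[0,0,0.1,0,3.5],[0,0,0,0,3.5],[0,0,0,0,3.5],[0,0,0,0,3.5]],
])

```text
clock: 24.9
tool_pos: [0.5078, -0.2913, 0.1181]
orientation: [-180.0, 0.1, 7.0]
force: [-2.6, -1.5, 3.5]
opening: 0.0479
gripper_force: 30.1
```

```bash
python3 - <<'E'
from h import *
print(ctrl.get_obs()["force"])
p,d,i=shot("wrist")
web(np.array([.524,-.289,.09]),7,wpts(d,i),(.03,.07))
E
```

```text
[-2.59509066 -1.54510736  3.4631918 ]
n 9834 tilt err deg -1.258677172217579 z@0 mm 44.229354357834055 rect ((38.78007507324219, 0.008785247802734375), (47.536338806152344, 59.92710494995117), 0.021799612790346146) x99 61.547339189739006 y [-23.46232     23.07912545]
```

Flat, centred, origin at about +2…3 mm. Releasing.

Request:
step_arm([
  [[0,0,0.1,0,3.5],[0,0,0,0,3.5],[0,0,0,0,4.9],[0,0,0,0,5.1],[0,0,0,0,5.3],[0,0,0,0,5.6],[0,0,0,0,5.8],[0,0,0,0,5.8],[0,0,0,0,5.8]],
])

```text
clock: 25.85
tool_pos: [0.5087, -0.2912, 0.1195]
orientation: [-180.0, -0.0, 7.0]
force: [-0.2, 0.0, -0.9]
opening: 0.0574
gripper_force: 0.0
```

Request:
step_arm([
  [[0,0,1,0,5.8],[0,0,2,0,5.8],[0,0,4,0,5.8],[0,0,4,0,5.8],[0,5,2,0,5.8],[0,5,0,0,5.8],[0,5,0,0,5.8],[0,4,0,0,5.8],[0,0,0,0,5.8],[0,0,0,0,5.8]],
])

```text
clock: 26.85
tool_pos: [0.5089, -0.104, 0.2491]
orientation: [180.0, -0.1, 7.1]
force: [0.0, 0.6, 0.2]
opening: 0.0583
gripper_force: 0.0
```

```bash
python3 - <<'E'
from h import *
p,d,i=shot("top");P=pts(d,i);cv2.imwrite("pics/end.png",p)
web(np.array([.56,.33,.09]),10,P,(.04,.09),(-.08,.08))
web(np.array([.524,-.289,.09]),7,P,(.03,.08),(-.08,.08))
o=ctrl.get_obs();print(o["clock"],o["force"],o["tool_pos"])
E
```

```text
n 826 tilt err deg -0.5780791123771913 z@0 mm 62.99406886570823 rect ((-5.279945373535156, -2.1703968048095703), (49.58317184448242, 127.30667877197266), 88.0820541381836) x99 55.70976043040315 y [-25.39571747  20.92519134]
n 805 tilt err deg -0.5292255420291213 z@0 mm 47.054341658503695 rect ((-5.302940368652344, -1.687337875366211), (51.116783142089844, 130.38648986816406), 87.80912780761719) x99 57.56804292743578 y [-24.77870882  21.72035427]
26.9 [-0.55962052  0.52870784  0.76103671] [ 0.50878569 -0.10479458  0.24881998]
```

View pics/end.png

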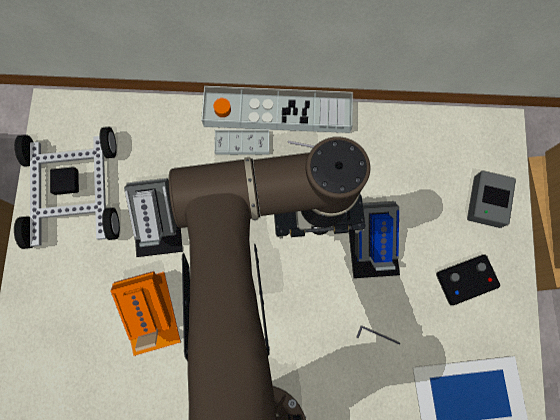

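Both channels lie flat at their stops (silver (147,215), blue (380,237)), with the arm clear of everything. Handing in.

```bash
python3 -c "
from plant import close_job
print(close_job())"
```

```text
the job is handed in; nothing more can be done
None
```

The silver and then the blue channel were each felt onto their own pile, held there briefly, and released. The last measurements show both flat to within about 1°, centred to about 2 mm, and lying at the stop. I handed the job in at about 27 s of the 70 s and don't know the verdict, because the hand-in returned none.

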